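Load a bracket onto the drill fixture's locating pin and close the keeper

ROBOT

A 7-joint arm with a two-finger parallel gripper is mounted at the origin on a cart in front of the work surface, level with it; the furniture and walls round the work are solid. World frame = base frame: x ahead of the robot, y to its left, z up, the work surface at z = 0. Lengths are in m, angles in rad, forces in N, time in s.
With the tool pointing down it reaches from about 0.425 to 0.875 m from the base axis. Payload 4.7 kg.
Tool frame: the origin (TCP) lies between the finger pads; the fingertips stand 14 mm ahead of it and the grasp point (between the pads) lies 5 mm behind it; z points along the fingers, y is the line along which they close (so a half turn about z gives the same grasp; the last joint's range is limited). The gripper opens to 87 mm and grips with 3 to 60 N. Pads are 19 mm wide; open, the fingers measure 117 mm over their backs; the gripper's body (75 mm by 190 mm) begins 51 mm behind the grasp point.
Start: joints at [1.226, 0.321, -0.07, 1.45, 0.023, 1.371, -0.057], TCP at [0.228, -0.609, 0.205] pointing down, gripper open.
Joint ranges: [-2.86, 2.86], [-0.3, 2.09], [-1.38, 1.24], [0.06, 2.45], [-1.56, 4.7], [0.09, 2.05], [-2.69, 2.69]. Speed limits (rad/s): [2.57, 2.57, 3.14, 3.14, 3.14, 3.14, 3.14].

INTERFACE

Orientations are given as a rotation vector (axis times angle).
In Python, from bench import ctrl gives the robot as it stands.
- The arm moves only by the tool step_arm, never from a script. Its argument "commands" is a list of rows, each an object with "travel": the shift along the tool's x, y, z in m, a list of three; "turn": the turn, a rotation vector about the tool's x, y, z in degrees, a list of three. A call has 1 to 5 rows; each row is the pose to reach, as a shift and turn from the pose commanded when the call began, along the tool's axes at that moment; what a row does not reach only later rows make up. A row lasts 1/10 s, in which the tool goes at most 50 mm and 8.59 degrees, less where a joint would pass 70% of its speed; a pose out of reach is approached as far as the arm can. A call with a gripper value outside its range is refused whole. "gripper" is the opening, from 0 (shut) to 1 (fully open), set as the call begins (left out, the last holds). The fingers move at their own pace and stop on an object; "force" is the grip in N (left out, the last holds). Time passes only in rows, so rows that repeat a pose let the fingers close. It gives the time, the measured TCP pose, the force, the opening and the grip force at its end, in the units of the state.
- ctrl.get_state(): the state, without advancing time (a new reading comes with each control period).
- ctrl.get_image(name): name is "scene" or "top" or "wrist"; returns the picture (384x512x3 uint8, red, green, blue); there is no depth.
- ctrl.camera_model(name): a dict with "fx", "fy", "cx", "cy" (pixels), "R" (3x3) and "t" (3): a world point X has camera coordinates R X + t; the wrist camera has in their place "T_tool_cam" (4x4, takes a point from camera to tool coordinates, whose origin is the TCP and whose axes are the flange's). Camera axes: x right, y down, z forward; pixel columns grow to the right and rows downward; lengths in m; the calibration is good to about 2 mm. A picture is of the moment at which its call begins: read the wrist's pose just before it. camera_model takes no time and is no camera call.
- ctrl.close_job(): hands the job in; it is judged then, once.
The state is a dict: "time": time; "joint_positions": joint angles; "qd": joint speeds; "joint_torque": joint torques, N m; "position": TCP position; "tool_rot": TCP orientation; "ft_force": force on the tool from outside, world axes, zero at the start; "torque": the same for the moment, N m; "grip_width": opening from 0.0 (shut) to 1.0 (fully open); "grip_force": force on a finger pad.
Only numpy, scipy, OpenCV 4.12 (cv2) and the standard library are available. Lean on these libraries where they do the work, as an engineer would, in place of code of your own. Each camera call takes 0.05 s, during which the arm holds its last target. There are 200 camera calls.

TASK

Pick up the aluminium bracket and load it on the blue drill fixture: gently feel along the slot with the bracket until its hole drops over the brass locating pin, so that it lies flat and square on both rails with its tail end toward the keeper, never pressing on the fixture with more than about 25 N. Then swing the red-knobbed keeper round over the bracket's tail until it stops, let go of everything and leave the neighbouring objects where they stand.

Things in the scene. Friction and masses are not known exactly. Their poses are not given: they have to be found in the camera images.
- bracket: Loose aluminium T-shaped bracket, 0.13 to 0.25 kg, flat on the bench at the start. Base plate 56 x 118 x 6 mm (x, y, z) from y = -50 mm (the tail) to y = +68 mm (the hole's end); an upright web stands across it at y = 0. Origin: on the underside, below the web's centre; z up.
- bracket_web (a point): Top centre of the bracket's upright web, 53 mm above the underside (bracket frame [0, 0, 53] mm). The web is 44 mm along x and 10 mm thick along y: grasp across the 10 mm, fingertips at least 15 mm above the bracket's underside so that they clear the pin later.
- bracket_hole (a point): Centre of the bracket's through hole, 12 mm diameter, at the underside of the plate (bracket frame [0, +32, 0] mm).
- fixture: Blue drill fixture fixed to the bench, plate 124 x 190 x 12 mm (x, y, z). Two steel rest rails, 10 mm wide, run along y (from -66 to +80 mm) at x = +-21 mm, tops 18 mm above the bench. The bracket lies flat on them with its y axis pointing along the fixture's y, hole over the pin. Origin: centre of the underside; z up.
- slot_mid (a point): Middle of the pin's slot, at rail-top height: fixture frame [0, +32, 18] mm. The brass pin, 10 mm diameter, is clamped immovably in the slot anywhere up to 14 mm either side of here along the fixture's y; where is not measured and differs each time. Its flat top, 12 mm above the rails, is a 9 mm nose 2.8 mm high. Clearance in the hole: 1 mm all round.
- keeper (a joint): Angle of the keeper, a steel arm 50 mm long, 12 mm wide, turning level about a vertical pivot. 0: closed at its stop, arm along the fixture's -x over the bracket's tail, 2 mm above the seated plate. Grows counterclockwise from above, to 1.9; starts open at 1.25 to 1.7, roughly along the fixture's -y, clear of the rails. Friction about 0.04 N m; stays where left.
- keeper_pivot (a point): Keeper's pivot axis, at half the height of its arm: fixture frame [46, -36, 30] mm.
- keeper_knob (a point): Top centre of the round red knob at the keeper's free end, 48 mm from the pivot axis, 54 mm above the bench; the knob is 12 mm in diameter and its upright side can be pinched or pushed from the arm's top (34 mm above the bench) upward.
- module_grey: Grey relay module 47 x 62 x 52 mm, bystander; origin at the centre of its underside.
- contactor_blue: Blue contactor block with orange plunger 48 x 56 x 75 mm, bystander; origin at the centre of its underside.
- battery_block: Red and black battery block 63 x 60 x 74 mm, bystander; origin at the centre of its underside.
- tape_measure: Yellow tape measure 32 x 71 x 61 mm, bystander; origin at the centre of its underside.

How it is judged:
On the way, in this order (a step that is already met when the one before it is completed fails the run):
1. the bracket is lifted off the bench (height (world z) of bracket above 0.035 m), for 0.1 s.
2. the hole has dropped over the pin and the bracket lies flat on the rails, keeper still open (z of bracket_hole in the frame of fixture below 0.02 m and x of bracket_hole in the frame of fixture between -0.004 and 0.004 m and y of bracket_hole in the frame of slot_mid between -0.0158 and 0.0158 m and angle between bracket's own z axis and vertical below 0.04 rad and value of joint keeper above 0.7 rad), for 0.2 s.
At the end, for the whole second after the job is handed in: Bracket at rest, flat on both rails (within 1.5 mm, tilt under 0.03 rad), pin through its hole (within 4 mm of the slot's centre line, 15.8 mm of its middle), square with the fixture within 0.16 rad, tail toward the keeper; keeper closed over the tail (under 0.2 rad) (z of bracket_hole in the frame of fixture between 0.016 and 0.0195 m and x of bracket_hole in the frame of fixture between -0.004 and 0.004 m and y of bracket_hole in the frame of slot_mid between -0.0158 and 0.0158 m and y of bracket in the frame of fixture below 0.02 m and angle between bracket's own z axis and vertical below 0.03 rad and angle between the y axis of bracket and the y axis of fixture, either way round below 0.16 rad and value of joint keeper below 0.2 rad and linear speed of bracket below 0.01 m/s); the robot touches nothing.
It fails at once if the bracket is pressed on the fixture or pin with more than 25 N (contact force between bracket and fixture above 25 N).
It fails at once if the grey module is moved more than 20 mm (distance of module_grey from where it was at the start of the episode above 0.02 m).
It fails at once if the blue contactor is moved more than 20 mm (distance of contactor_blue from where it was at the start of the episode above 0.02 m).
It fails at once if the battery block is moved more than 20 mm (distance of battery_block from where it was at the start of the episode above 0.02 m).
It fails at once if the tape measure is moved more than 20 mm (distance of tape_measure from where it was at the start of the episode above 0.02 m).
It also fails if it takes over 72 s, if anything falls off the work surface, if the arm or the gripper's body presses on something with over 40 N, if the wrist force passes 120 N, or if a joint passes its speed limit or range.

## Working session

There is one attempt and no reset: what is moved stays moved. The work goes in short steps, Python scripts to look and compute and a tool call to move; the robot and the scene stay as the last step left them, time stands still between calls to the robot, and variables do not carry over. Pictures are saved under pics/ and viewed, at most 10 in all, crops included, and the job is handed in when it is done.

Besides the shell and the picture viewer there is one more tool, called after "Call:" by a JSON object that holds its "method" and its "body". step_arm: Moves the arm, as the interface text tells. Its arguments: {"type":"object","properties":{"commands":{"type":"array"},"gripper":{"type":"number"},"force":{"type":"number"}},"required":["commands"]}

```bash
mkdir -p pics; ls; python3 - <<'E'
from bench import ctrl
import cv2,numpy as np
s=ctrl.get_state();print({k:np.round(v,3).tolist() for k,v in s.items()})
for n in("scene","top"):
    im=ctrl.get_image(n);cv2.imwrite(f"pics/{n}0.png",im[...,::-1])
    m=ctrl.camera_model(n);R=np.array(m["R"]);print(n,m["fx"],m["cx"],m["cy"],"pos",-R.T@np.array(m["t"]),R.round(2).tolist())
print(ctrl.camera_model("wrist"))
E
```

```text
pics
{'time': 0.0, 'joint_positions': [1.226, 0.322, -0.07, 1.452, 0.023, 1.371, -0.057], 'qd': [0.001, 0.001, 0.001, -0.0, 0.0, -0.001, -0.001], 'joint_torque': [0.0, -49.128, -0.403, -31.253, -0.064, 0.044, 0.0], 'position': [0.228, -0.608, 0.204], 'tool_rot': [-3.089, -0.56, 0.001], 'ft_force': [0.804, 0.453, 1.117], 'torque': [-0.005, -0.032, -0.004], 'grip_force': 0.0, 'grip_width': 1.0}
scene 377.5182649382529 255.02853161187574 190.67705111262728 pos [-0.07550484  0.78943485  0.69509655] [[-0.79, -0.61, 0.02], [-0.32, 0.4, -0.86], [0.51, -0.69, -0.51]]
top 441.11309660672634 257.22599771958625 193.20560075216213 pos [ 0.33940448 -0.02536614  1.45125162] [[-0.0, -1.0, 0.01], [-0.99, 0.0, -0.16], [0.16, -0.01, -0.99]]
{'fx': 305.571706151673, 'fy': 305.571706151673, 'cx': 254.63166130424918, 'cy': 193.66151354794027, 'T_tool_cam': array([[-1.73854336e-06, -9.58648392e-01, -2.84593149e-01,
         7.79165563e-02],
       [ 9.99999999e-01,  8.99883426e-06, -3.64213313e-05,
        -1.11792957e-03],
       [ 3.74762572e-05, -2.84593149e-01,  9.58648391e-01,
        -1.79619094e-01],
       [ 0.00000000e+00,  0.00000000e+00,  0.00000000e+00,
         1.00000000e+00]])}
```

View pics/top0.png

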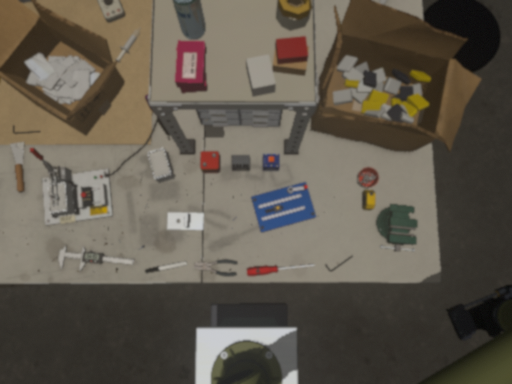

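View pics/scene0.png

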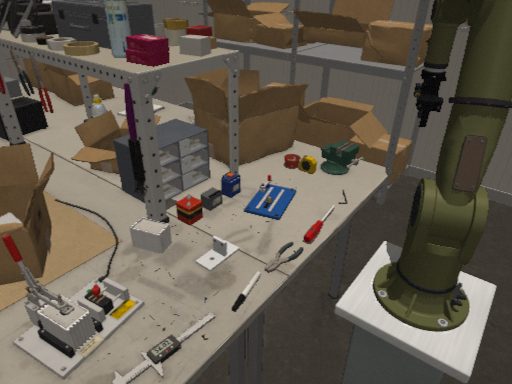

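The top view shows the bracket at about (185,221) with its web at about (188,221). The blue fixture is at (283,207), with the red knob near (306,187) and the pin near (278,209). The battery, module and contactor stand at (210,161), (241,162) and (271,161). The tape measure is at (369,199).

```bash
cat > h.py <<'E'
from bench import ctrl
import cv2,numpy as np
from scipy.spatial.transform import Rotation as Ro
def cam(n):
    m=ctrl.camera_model(n);K=np.array([[m["fx"],0,m["cx"]],[0,m["fy"],m["cy"]],[0,0,1]])
    if n=="wrist":
        s=ctrl.get_state();T=np.eye(4);T[:3,:3]=Ro.from_rotvec(s["tool_rot"]).as_matrix();T[:3,3]=s["position"]
        W=T@np.array(m["T_tool_cam"]);return K,W[:3,:3],W[:3,3]
    R=np.array(m["R"]);return K,R.T,-R.T@np.array(m["t"])
def ray(c,p,z):
    K,R,o=c;d=np.c_[np.atleast_2d(p),np.ones(len(np.atleast_2d(p)))]@np.linalg.inv(K).T@R.T
    return (o+d*((z-o[2])/d[:,2:]))
def proj(c,X):
    K,R,o=c;q=(np.atleast_2d(X)-o)@R@K.T;return q[:,:2]/q[:,2:]
def grab(n,f):
    c=cam(n);im=ctrl.get_image(n)[...,::-1].copy();cv2.imwrite(f"pics/{f}.png",im);return c,im
E
python3 - <<'E'
from h import *
im=cv2.imread("pics/top0.png");c=cam("top");hsv=cv2.cvtColor(im,cv2.COLOR_BGR2HSV)
def show(nm,m,z):
    cs,_=cv2.findContours(m,0,1);k=max(cs,key=cv2.contourArea);r=cv2.minAreaRect(k)
    print(nm,np.round(r[0]),cv2.contourArea(k),"\n",ray(c,cv2.boxPoints(r),z).round(4)[:,:2].tolist(),ray(c,[r[0]],z).round(4))
w=np.zeros(im.shape[:2],np.uint8)
b=cv2.inRange(hsv,(95,100,40),(125,255,255));b[:,:245]=0;b[:175]=0
show("fix",b,.012)
w[205:236,160:210]=1
br=cv2.inRange(hsv,(0,0,215),(180,60,255))*w;show("br",br,.006)
red=cv2.inRange(hsv,(0,120,80),(8,255,255))|cv2.inRange(hsv,(172,120,80),(180,255,255))
k=np.zeros_like(red);k[175:200,290:320]=red[175:200,290:320];print(np.argwhere(k)[:,::-1].mean(0),ray(c,[np.argwhere(k)[:,::-1].mean(0)],.05))
a=cv2.resize(im[140:240,150:325],None,fx=4.5,fy=4.5,interpolation=2);cv2.imwrite("pics/c1.png",a)
E
```

```text
fix [283. 207.] 1715.5 
 [[0.5675, -0.016], [0.6174, -0.1939], [0.5028, -0.223], [0.4542, -0.0471]] [[ 0.535  -0.1198  0.012 ]]Traceback (most recent call last):
  File "<stdin>", line 10, in <module>
  File "<stdin>", line 4, in show
ValueError: max() iterable argument is empty
```

```bash
python3 - <<'E'
from h import *
im=cv2.imread("pics/top0.png");c=cam("top");hsv=cv2.cvtColor(im,cv2.COLOR_BGR2HSV)
print(hsv[215:228:3,160:212:4].tolist()[1])
a=cv2.resize(im[140:240,150:325],None,fx=4.5,fy=4.5,interpolation=2);cv2.imwrite("pics/c1.png",a)
red=cv2.inRange(hsv,(0,120,80),(8,255,255))|cv2.inRange(hsv,(172,120,80),(180,255,255))
q=np.argwhere(red[178:196,295:318])[:,::-1]+[295,178];print(len(q),ray(c,[q.mean(0)],.05) if len(q) else 0)
w=np.zeros(im.shape[:2],np.uint8);w[205:236,160:212]=255
m=cv2.threshold(hsv[...,2],0,255,cv2.THRESH_BINARY)[1]
v=hsv[205:236,160:212,2];t,mm=cv2.threshold(v,0,255,cv2.THRESH_OTSU);print(t)
cs,_=cv2.findContours(mm,0,1,offset=(160,205));k=max(cs,key=cv2.contourArea);r=cv2.minAreaRect(k);print(r,ray(c,cv2.boxPoints(r),.006).round(4).tolist())
E
```

```text
[[21, 36, 135], [20, 34, 135], [25, 8, 187], [24, 6, 198], [24, 7, 190], [24, 7, 191], [30, 4, 184], [20, 6, 119], [23, 5, 200], [38, 5, 203], [40, 4, 203], [23, 22, 139], [20, 35, 131]]
6 [[ 0.59538714 -0.1900309   0.05      ]]
162.0
((185.0, 220.5), (17.0, 36.0), 90.0) [[0.5182, 0.2625, 0.006], [0.5181, 0.144, 0.006], [0.4621, 0.1429, 0.006], [0.4622, 0.2607, 0.006]]
```

View pics/c1.png

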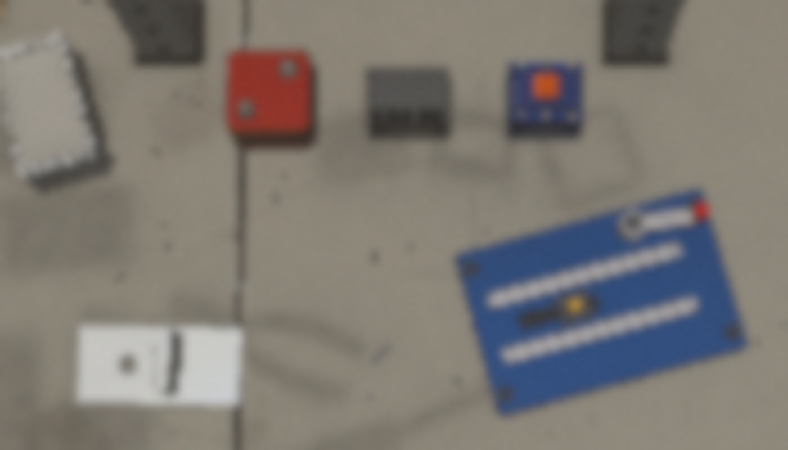

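The crop shows the bracket's hole at the left (world +y end) and the web at crop (175,365), so the bracket's yaw is about 0. On the fixture the pin is at crop (575,305) and the keeper is open toward the right, so the fixture's yaw is about 15.7°. I'm moving over the fixture for a close look on the way to the bracket.

Call:
{"method": "step_arm", "body": {"commands": [{"travel": [0.19, -0.143, -0.018], "turn": [0, 0, 0]}, {"travel": [0.19, -0.143, -0.018], "turn": [0, 0, 0]}, {"travel": [0.19, -0.143, -0.018], "turn": [0, 0, 0]}, {"travel": [0.19, -0.143, -0.018], "turn": [0, 0, 0]}, {"travel": [0.19, -0.143, -0.018], "turn": [0, 0, 0]}]}}

```text
time: 0.6
position: [0.3577, -0.4047, 0.2226]
tool_rot: [-3.09, -0.565, -0.001]
ft_force: [0.4, -0.2, -0.5]
grip_width: 1.001
grip_force: 0.0
```

Call:
{"method": "step_arm", "body": {"commands": [{"travel": [0.19, -0.143, -0.018], "turn": [0, 0, 0]}, {"travel": [0.19, -0.143, -0.018], "turn": [0, 0, 0]}, {"travel": [0.19, -0.143, -0.018], "turn": [0, 0, 0]}, {"travel": [0.19, -0.143, -0.018], "turn": [0, 0, 0]}, {"travel": [0.19, -0.143, -0.018], "turn": [0, 0, 0]}]}}

```text
time: 1.1
position: [0.4849, -0.2039, 0.2408]
tool_rot: [-3.09, -0.565, -0.001]
ft_force: [0.9, -0.2, 0.5]
grip_width: 0.998
grip_force: 0.0
```

Call:
{"method": "step_arm", "body": {"commands": [{"travel": [0.084, -0.062, -0.009], "turn": [0, 0, 4.8]}, {"travel": [0.084, -0.062, -0.009], "turn": [0, 0, 4.8]}, {"travel": [0.084, -0.062, -0.009], "turn": [0, 0, 4.8]}, {"travel": [0.084, -0.062, -0.009], "turn": [0, 0, 4.8]}]}}

```text
time: 1.5
position: [0.5409, -0.1178, 0.2493]
tool_rot: [-3.11, -0.437, 0.001]
ft_force: [-0.2, -0.4, -0.5]
grip_width: 1.002
grip_force: 0.0
```

```bash
python3 - <<'E'
from h import *
s=ctrl.get_state();print(s["time"],s["position"],s["tool_rot"],s["qd"],s["joint_positions"])
c,im=grab("wrist","w1");import pickle;pickle.dump(c,open("w1.pkl","wb"))
E
```

```text
1.5 [ 0.54089404 -0.11779219  0.24927838] [-3.11042483e+00 -4.37491043e-01  8.24553575e-04] [ 0.03736652 -0.01075947  0.05725835  0.01701719  0.01985703  0.00584551
  0.01098498] [ 0.63568953  0.12770658 -0.51269931  1.6102202   0.06282656  1.42088519
 -1.17428125]
```

View pics/w1.png

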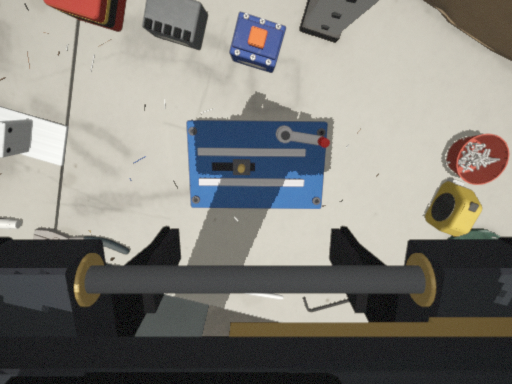

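The wrist view shows the fixture squarely, with plate corners from about (188,121) to (327,208). The pin is at (240,168), the rails are at rows 153 and 183, the pivot is at (285,133) and the knob at (324,142). Nothing is in the way.

```bash
python3 - <<'E'
from h import *
import pickle;c=pickle.load(open("w1.pkl","rb"));im=cv2.imread("pics/w1.png");hsv=cv2.cvtColor(im,cv2.COLOR_BGR2HSV)
b=cv2.inRange(hsv,(100,120,40),(125,255,255));b[:112]=0;b[215:]=0;b[:,:180]=0;b[:,335:]=0
b=cv2.morphologyEx(b,cv2.MORPH_CLOSE,np.ones((9,9)))
cs,_=cv2.findContours(b,0,2);k=max(cs,key=cv2.contourArea)
P=ray(c,k[:,0]+0.0,.012)[:,:2]
r=cv2.minAreaRect((P*1000).astype(np.float32));print(r);o=np.array(r[0])/1000
# rails: bright
rl=cv2.inRange(hsv,(0,0,140),(180,70,255));rl[:145]=0;rl[192:]=0;rl[:,:194]=0;rl[:,:]=rl;rl[:,312:]=0
cs,_=cv2.findContours(rl,0,2)
for k in sorted(cs,key=cv2.contourArea)[-2:]:
    q=cv2.minAreaRect((ray(c,k[:,0]+0.,.018)[:,:2]*1000).astype(np.float32));print("rail",q)
def f(X,yaw):
    a=np.array([[np.cos(yaw),np.sin(yaw)],[-np.sin(yaw),np.cos(yaw)]]);return a@(np.array(X)[:2]-o)
yaw=np.radians(r[2] if abs(r[2])<45 else r[2]-90);print("yaw",np.degrees(yaw))
br=cv2.inRange(hsv[158:178,228:252],(12,90,60),(32,255,255));q=np.argwhere(br)[:,::-1]+[228,158];print("pin",len(q),q.mean(0),f(ray(c,[q.mean(0)],.029)[0],yaw))
red=cv2.inRange(hsv[130:155,312:336],(0,120,60),(8,255,255))|cv2.inRange(hsv[130:155,312:336],(172,120,60),(180,255,255));q=np.argwhere(red)[:,::-1]+[312,130]
kn=ray(c,[q.mean(0)],.05)[0];print("knob",len(q),q.mean(0),kn,f(kn,yaw));print("pivot",f(ray(c,[[285,133]],.034)[0],yaw))
E
```

```text
((535.3746948242188, -120.36463165283203), (120.93416595458984, 185.769775390625), 15.484463691711426)
rail ((528.0501098632812, -174.95352172851562), (10.024747848510742, 29.243181228637695), 16.023056030273438)
rail ((497.7916564941406, -64.40199279785156), (10.007411003112793, 30.87984848022461), 16.021896362304688)
yaw 15.484463691711426
pin 54 [240.90740741 167.98148148] [0.00051359 0.02048043]
knob 93 [323.4516129  141.82795699] [ 0.59453942 -0.18926908  0.05      ] [ 0.03862131 -0.08219905]
pivot [ 0.0474074  -0.03602944]
```

The pin is at fixture (0.5, 20.5) mm. The measured pivot agrees with its known place within 1.5 mm. The keeper stands at about 1.4 rad. Next I move over the bracket.

Call:
{"method": "step_arm", "body": {"commands": [{"travel": [0.018, -0.157, 0.015], "turn": [0, 0, 8]}, {"travel": [0.018, -0.157, 0.015], "turn": [0, 0, 8]}, {"travel": [0.018, -0.157, 0.015], "turn": [0, 0, 8]}, {"travel": [0.018, -0.157, 0.015], "turn": [0, 0, 8]}]}}

```text
time: 1.95
position: [0.5132, 0.0411, 0.2343]
tool_rot: [-3.132, -0.222, 0.001]
ft_force: [0.2, -1.0, 0.6]
grip_width: 0.999
grip_force: 0.0
```

Call:
{"method": "step_arm", "body": {"commands": [{"travel": [-0.004, -0.158, 0.015], "turn": [0, 0, 8]}, {"travel": [-0.004, -0.158, 0.015], "turn": [0, 0, 8]}, {"travel": [-0.004, -0.158, 0.015], "turn": [0, 0, 8]}, {"travel": [-0.004, -0.158, 0.015], "turn": [0, 0, 8]}, {"travel": [-0.004, -0.158, 0.015], "turn": [0, 0, 8]}]}}

```text
time: 2.45
position: [0.4893, 0.1925, 0.2193]
tool_rot: [3.141, -0.003, -0.001]
ft_force: [-0.5, -1.2, -0.6]
grip_width: 0.999
grip_force: 0.0
```

```bash
python3 - <<'E'
from h import *
s=ctrl.get_state();print(s["time"],s["position"],s["tool_rot"],s["joint_positions"])
c,im=grab("wrist","w2");import pickle;pickle.dump(c,open("w2.pkl","wb"))
E
```

```text
2.45 [0.48931813 0.19245419 0.21926151] [ 3.14093332e+00 -3.02408218e-03 -1.05692198e-03] [ 0.29849869  0.09883774 -0.76473277  1.71282569  0.07023356  1.35874442
 -2.05137872]
```

View pics/w2.png

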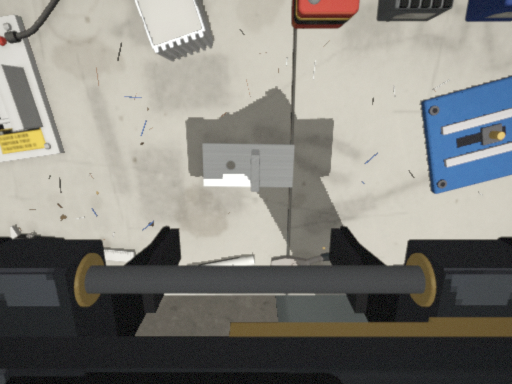

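The wrist view shows the bracket with plate corners (203,143) and (294,187), its hole at (231,164), and the web's top running from about (255,150) to (255,190). It is almost square to the tool.

```bash
python3 - <<'E'
from h import *
import pickle;c=pickle.load(open("w2.pkl","rb"));im=cv2.imread("pics/w2.png");g=cv2.cvtColor(im,cv2.COLOR_BGR2GRAY)
x0,y0=190,130;v=cv2.resize(g[y0:200,x0:305],None,fx=1,fy=1)
m=((v>120)*255).astype(np.uint8)
print(g[165,196:300:3].tolist());print(g[135:196:2,215].tolist());print("web row",g[172,246:266].tolist(), g[180,246:266].tolist())
for p,z in(((203,143),.006),((294,143),.006),((203,187),.006),((294,187),.006),((231,164.5),.006),((255,150),.053),((255,190),.053),((251,170),.053),((259,170),.053)): print(p,ray(c,[p],z)[0,:2].round(4))
a=cv2.resize(im[130:200,190:305],None,fx=6,fy=6,interpolation=2);cv2.imwrite("pics/c2.png",a)
E
```

```text
[114, 114, 116, 158, 155, 153, 154, 154, 154, 153, 122, 107, 102, 137, 155, 153, 156, 155, 152, 155, 154, 141, 157, 156, 156, 157, 156, 157, 156, 157, 156, 156, 155, 113, 110]
[111, 110, 110, 105, 128, 157, 154, 154, 154, 159, 155, 156, 153, 155, 157, 155, 155, 153, 156, 151, 153, 154, 251, 255, 255, 255, 184, 183, 182, 181, 182]
web row [153, 154, 153, 154, 150, 151, 155, 153, 156, 157, 154, 153, 149, 143, 152, 154, 157, 156, 155, 156] [255, 255, 255, 239, 175, 149, 154, 153, 153, 151, 151, 150, 148, 135, 148, 156, 156, 157, 155, 155]
(203, 143) [0.5178 0.2592]
(294, 143) [0.5175 0.1429]
(203, 187) [0.4595 0.2621]
(294, 187) [0.4592 0.1409]
(231, 164.5) [0.4898 0.2241]
(255, 150) [0.5157 0.1928]
(255, 190) [0.4685 0.1929]
(251, 170) [0.4926 0.1975]
(259, 170) [0.4925 0.1883]
```

View pics/c2.png

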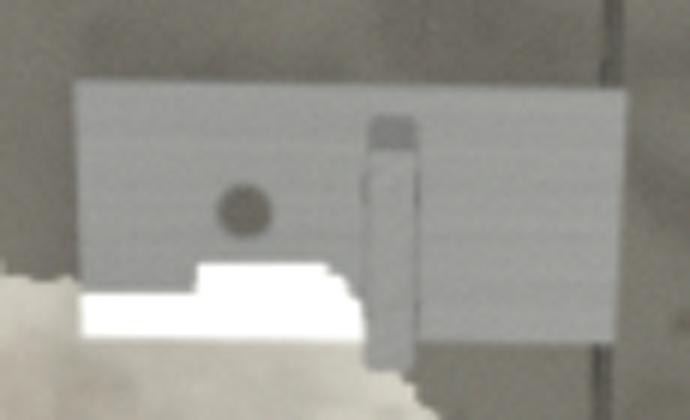

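Call:
{"method": "step_arm", "body": {"commands": [{"travel": [0, 0, 0.05], "turn": [0, 0, 1]}, {"travel": [0, 0, 0.1], "turn": [0, 0, 1]}, {"travel": [0, 0, 0.14], "turn": [0, 0, 1]}, {"travel": [0, 0, 0.17], "turn": [0, 0, 1]}, {"travel": [0, 0, 0.183], "turn": [0, 0, 1]}]}}

```text
time: 3.0
position: [0.4889, 0.1872, 0.0333]
tool_rot: [3.138, -0.042, -0.008]
ft_force: [0.3, 0.4, -0.4]
grip_width: 0.999
grip_force: 0.0
```

Call:
{"method": "step_arm", "body": {"commands": [{"travel": [0, 0, 0], "turn": [0, 0, 0]}, {"travel": [0, 0, 0], "turn": [0, 0, 0]}, {"travel": [0, 0, 0], "turn": [0, 0, 0]}, {"travel": [0, 0, 0], "turn": [0, 0, 0]}, {"travel": [0, 0, 0], "turn": [0, 0, 0]}], "gripper": 0, "force": 30}}

```text
time: 3.5
position: [0.4907, 0.1923, 0.0377]
tool_rot: [-3.141, 0.034, -0.003]
ft_force: [1.0, -0.0, -0.9]
grip_width: 0.629
grip_force: 0.0
```

Call:
{"method": "step_arm", "body": {"commands": [{"travel": [0, 0, 0], "turn": [0, 0, 0]}, {"travel": [0, 0, 0], "turn": [0, 0, 0]}, {"travel": [0, 0, 0], "turn": [0, 0, 0]}]}}

```text
time: 3.8
position: [0.4898, 0.1922, 0.0367]
tool_rot: [3.141, -0.034, 0.0]
ft_force: [0.5, -0.4, 0.4]
grip_width: 0.356
grip_force: 0.0
```

Call:
{"method": "step_arm", "body": {"commands": [{"travel": [0, 0, 0], "turn": [0, 0, 0]}, {"travel": [0, 0, 0], "turn": [0, 0, 0]}, {"travel": [0, 0, 0], "turn": [0, 0, 0]}, {"travel": [0, 0, 0], "turn": [0, 0, 0]}, {"travel": [0, 0, 0], "turn": [0, 0, 0]}]}}

```text
time: 4.3
position: [0.4899, 0.1921, 0.0366]
tool_rot: [3.141, -0.034, -0.0]
ft_force: [-0.0, 0.9, -0.1]
grip_width: 0.014
grip_force: 0.0
```

Call:
{"method": "step_arm", "body": {"commands": [{"travel": [0, 0, -0.01], "turn": [0, 0, 0]}, {"travel": [0, 0, -0.03], "turn": [0, 0, 0]}, {"travel": [0, 0, -0.06], "turn": [0, 0, 0]}, {"travel": [0, 0, -0.08], "turn": [0, 0, 0]}, {"travel": [0, 0, -0.08], "turn": [0, 0, 0]}]}}

```text
time: 4.8
position: [0.4922, 0.1933, 0.1204]
tool_rot: [-3.14, 0.034, -0.01]
ft_force: [0.6, 1.4, 0.3]
grip_width: 0.001
grip_force: 0.0
```

```bash
python3 - <<'E'
from h import *
s=ctrl.get_state();print(s["time"],s["position"],s["tool_rot"],s["grip_width"],s["ft_force"],s["torque"])
c,im=grab("wrist","w3");import pickle;pickle.dump(c,open("w3.pkl","wb"))
cv2.imwrite("pics/c3.png",cv2.resize(im[100:290,130:400],None,fx=2.8,fy=2.8,interpolation=2))
E
```

```text
4.8 [0.49223755 0.19326586 0.12039589] [-3.14003935  0.03399463 -0.01017715] 0.0005224349814397754 [0.57765303 1.38445278 0.33364123] [ 0.06577099 -0.00874734  0.03469344]
```

View pics/c3.png

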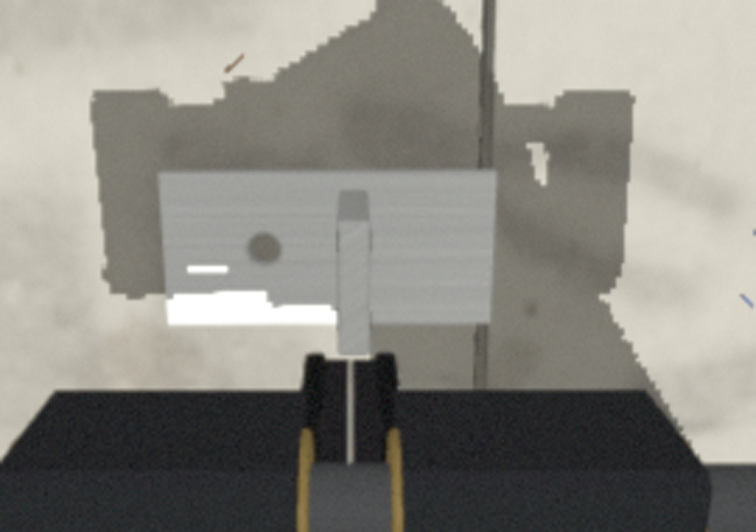

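The crop shows the gripper closed on nothing, with the bracket still on the bench. The web's top runs from about crop (353,220) to (353,355), just ahead of the fingers. Re-measuring to see why the grasp missed.

```bash
python3 - <<'E'
from h import *
import pickle;c=pickle.load(open("w3.pkl","rb"))
q=lambda u,v:(130+u/2.8,100+v/2.8)
for n,p,z in(("webfar",q(353,220),.053),("webnear",q(353,355),.053),("webbase far",q(353,190),.006),("hole",q(264,247),.006),("TL",q(158,172),.006),("TR",q(497,172),.006),("BL",q(169,324),.006),("BR",q(490,324),.006)):print(n,ray(c,[p],z)[0].round(4))
print(c[1],c[2])
s=ctrl.get_state();print(s["time"],s["position"],s["tool_rot"],s["grip_width"])
T=Ro.from_rotvec(s["tool_rot"]).as_matrix();print(T.round(3), "tip px",proj(c,[np.array(s["position"])+T@[0,0,.014]]))
k=cv2.imread("pics/scene0.png")
c2,im=grab("scene","s3");t=cam("top");print("scene tcp px",proj(c2,[s["position"],[.489,.1925,.053]]))
cv2.imwrite("pics/c4.png",cv2.resize(im[170:290,140:320],None,fx=4.4,fy=4.4,interpolation=2))
E
```

```text
webfar [0.5099 0.1927 0.053 ]
webnear [0.4668 0.1936 0.053 ]
webbase far [0.5095 0.1926 0.006 ]
hole [0.4896 0.2247 0.006 ]
TL [0.5173 0.2603 0.006 ]
TR [0.5148 0.1424 0.006 ]
BL [0.4611 0.261  0.006 ]
BR [0.4586 0.1435 0.006 ]
[[-0.02164705 -0.96024423 -0.27832072]
 [-0.99976448  0.02035995  0.00751443]
 [-0.00154909  0.27841783 -0.9604588 ]] [0.56859472 0.19225692 0.30051937]
4.85 [0.49111858 0.1925974  0.11852135] [-3.14095937  0.03418722 -0.00583059] 0.004896641147635357
[[ 1.    -0.022  0.004]
 [-0.022 -1.     0.   ]
 [ 0.004 -0.    -1.   ]] tip px [[257.01100559 222.47649018]]
scene tcp px [[218.06648796 218.78619909]
 [219.46780762 238.75297173]]
```

View pics/c4.png

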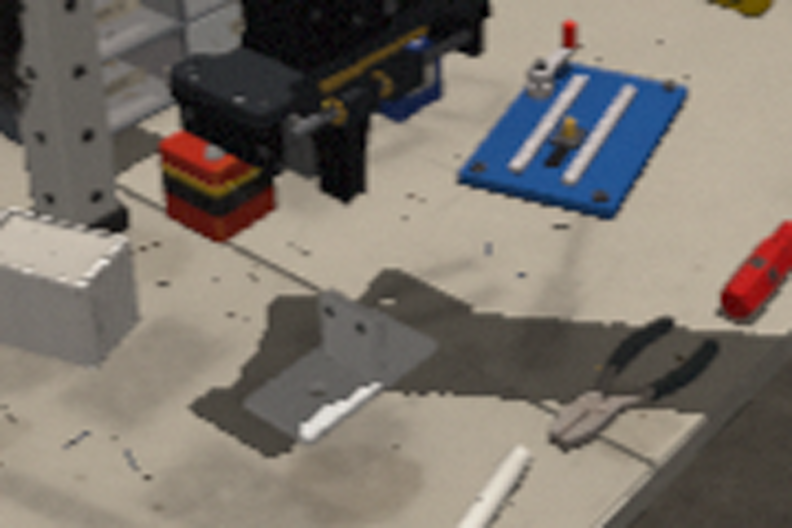

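The bracket position holds up in all three views: web x 0.467–0.510, y 0.193, and plate length 118 mm. What disagrees is the fingertips. The 87 mm gap spans about 150 px in w2, and the tip rows in w3 and the scene view agree: the tips sit about 16 mm behind the TCP, not 14 mm ahead. That would put them right at the web's top at the last closing. I'll open and go about 28 mm lower, in stages and watching the force.

Call:
{"method": "step_arm", "body": {"commands": [{"travel": [-0.001, 0, 0], "turn": [0, 0, 0]}, {"travel": [-0.001, 0, 0], "turn": [0, 0, 0]}, {"travel": [-0.001, 0, 0], "turn": [0, 0, 0]}, {"travel": [-0.001, 0, 0], "turn": [0, 0, 0]}, {"travel": [-0.001, 0, 0], "turn": [0, 0, 0]}], "gripper": 1}}

```text
time: 5.4
position: [0.4887, 0.1922, 0.1163]
tool_rot: [3.141, -0.034, -0.001]
ft_force: [-0.4, -0.4, -0.3]
grip_width: 0.376
grip_force: 0.0
```

Call:
{"method": "step_arm", "body": {"commands": [{"travel": [0, 0, 0], "turn": [0, 0, 0]}, {"travel": [0, 0, 0], "turn": [0, 0, 0]}, {"travel": [0, 0, 0], "turn": [0, 0, 0]}, {"travel": [0, 0, 0], "turn": [0, 0, 0]}, {"travel": [0, 0, 0], "turn": [0, 0, 0]}]}}

```text
time: 5.9
position: [0.4889, 0.1921, 0.1166]
tool_rot: [3.141, -0.034, 0.0]
ft_force: [-0.3, 0.4, -1.2]
grip_width: 0.833
grip_force: 0.0
```

Call:
{"method": "step_arm", "body": {"commands": [{"travel": [0, 0, 0.03], "turn": [0, 0, 0]}, {"travel": [0, 0, 0.06], "turn": [0, 0, 0]}, {"travel": [0, 0, 0.08], "turn": [0, 0, 0]}, {"travel": [0, 0, 0.08], "turn": [0, 0, 0]}, {"travel": [0, 0, 0.08], "turn": [0, 0, 0]}]}}

```text
time: 6.4
position: [0.489, 0.1924, 0.037]
tool_rot: [-3.141, 0.034, 0.0]
ft_force: [-0.3, 0.5, 0.0]
grip_width: 0.995
grip_force: 0.0
```

Call:
{"method": "step_arm", "body": {"commands": [{"travel": [0, 0, 0.004], "turn": [0, 0, 0]}, {"travel": [0, 0, 0.008], "turn": [0, 0, 0]}, {"travel": [0, 0, 0.012], "turn": [0, 0, 0]}, {"travel": [0, 0, 0.014], "turn": [0, 0, 0]}, {"travel": [0, 0, 0.014], "turn": [0, 0, 0]}]}}

```text
time: 6.9
position: [0.4886, 0.192, 0.0224]
tool_rot: [3.141, -0.034, -0.001]
ft_force: [0.2, -0.2, 0.1]
grip_width: 0.998
grip_force: 0.0
```

```bash
python3 - <<'E'
from h import *
s=ctrl.get_state();print(s["time"],s["position"],s["ft_force"],s["torque"])
c,im=grab("scene","s4")
cv2.imwrite("pics/c5.png",cv2.resize(im[170:290,140:320],None,fx=4.4,fy=4.4,interpolation=2))
E
```

```text
6.9 [0.48864884 0.19201305 0.02235698] [ 0.16414688 -0.23218852  0.05218006] [ 0.05346415  0.00220576 -0.05182646]
```

View pics/c5.png

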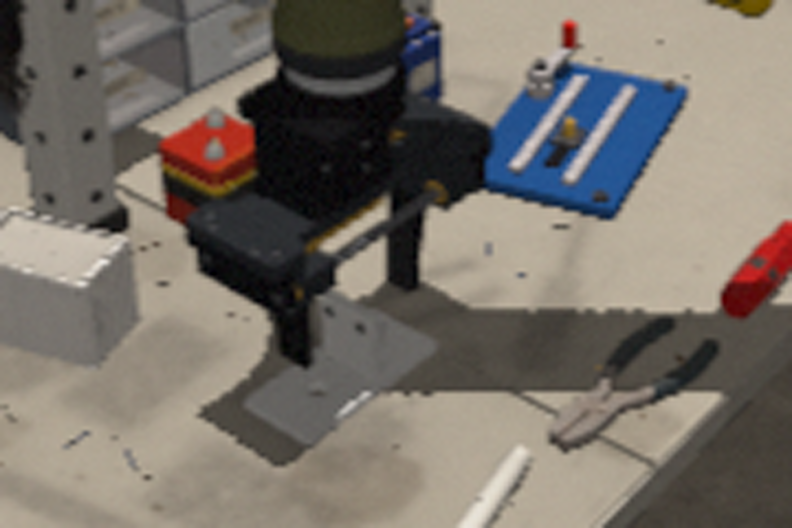

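```bash
python3 - <<'E'
from h import *
c=cam("scene")
for z in(.008,.02,.03,.038,.045):print(z,(proj(c,[[.489,.236,z],[.489,.25,z],[.489,.145,z],[.489,.134,z]])-[140,170])*4.4)
print("web",((proj(c,[[.467,.193,.053],[.511,.193,.053]]))-[140,170])*4.4)
E
```

```text
0.008 [[304.50403333 394.80166725]
 [288.65980843 406.83250171]
 [400.64296952 321.80146471]
 [411.51863982 313.54335238]]
0.02 [[303.61584035 379.81124142]
 [287.66638105 391.77228772]
 [400.35403307 307.26395432]
 [411.29324944 299.06026095]]
0.03 [[302.86743061 367.17999927]
 [286.82921002 379.0808972 ]
 [400.11072553 295.02221091]
 [411.10346654 286.86522816]]
0.038 [[302.26322114 356.98248881]
 [286.15328225 368.83393097]
 [399.91440159 285.14439407]
 [410.95034062 277.02569207]]
0.045 [[301.73048978 347.99134615]
 [285.55727306 359.79851866]
 [399.74137997 276.43900705]
 [410.8153965  268.35447904]]
web [[375.88615347 316.84346578]
 [322.92879194 289.2700175 ]]
```

The scene crop shows the fingertips at (297,360) and (403,288), on either side of the web, which puts them about 38 mm above the bench with the TCP at 22 mm. That confirms tips 16 mm behind the TCP. I descend 15 mm more, which brings the tips to 23 mm, and close.

Call:
{"method": "step_arm", "body": {"commands": [{"travel": [0, 0, 0.006], "turn": [0, 0, 0]}, {"travel": [0, 0, 0.012], "turn": [0, 0, 0]}, {"travel": [0, 0, 0.015], "turn": [0, 0, 0]}, {"travel": [0, 0, 0.015], "turn": [0, 0, 0]}], "gripper": 0, "force": 30}}

```text
time: 7.35
position: [0.4883, 0.1919, 0.0068]
tool_rot: [3.141, -0.034, -0.002]
ft_force: [0.7, -0.2, 0.0]
grip_width: 0.722
grip_force: 0.0
```

Call:
{"method": "step_arm", "body": {"commands": [{"travel": [0, 0, 0], "turn": [0, 0, 0]}, {"travel": [0, 0, 0], "turn": [0, 0, 0]}, {"travel": [0, 0, 0], "turn": [0, 0, 0]}, {"travel": [0, 0, 0], "turn": [0, 0, 0]}, {"travel": [0, 0, 0], "turn": [0, 0, 0]}]}}

```text
time: 7.85
position: [0.489, 0.1921, 0.0077]
tool_rot: [3.141, -0.034, 0.0]
ft_force: [0.1, 0.7, 0.6]
grip_width: 0.268
grip_force: 0.0
```

Call:
{"method": "step_arm", "body": {"commands": [{"travel": [0, 0, 0], "turn": [0, 0, 0]}, {"travel": [0, 0, 0], "turn": [0, 0, 0]}, {"travel": [0, 0, 0], "turn": [0, 0, 0]}, {"travel": [0, 0, 0], "turn": [0, 0, 0]}]}}

```text
time: 8.25
position: [0.4889, 0.1922, 0.0076]
tool_rot: [3.141, -0.034, 0.0]
ft_force: [-0.6, 0.5, -0.0]
grip_width: 0.111
grip_force: 30.0
```

Gripped: the opening is 9.7 mm at 30 N. I lift and carry the bracket over the pin.

Call:
{"method": "step_arm", "body": {"commands": [{"travel": [0, 0, -0.01], "turn": [0, 0, 0]}, {"travel": [0, 0, -0.025], "turn": [0, 0, 0]}, {"travel": [0, 0, -0.045], "turn": [0, 0, 0]}, {"travel": [0, 0, -0.065], "turn": [0, 0, 0]}, {"travel": [0, 0, -0.07], "turn": [0, 0, 0]}], "force": 40}}

```text
time: 8.75
position: [0.4908, 0.1931, 0.0809]
tool_rot: [-3.14, 0.034, -0.008]
ft_force: [0.7, 0.5, -2.1]
grip_width: 0.113
grip_force: 40.0
```

Call:
{"method": "step_arm", "body": {"commands": [{"travel": [0.003, 0.015, 0], "turn": [0, 0, -1]}, {"travel": [0.009, 0.045, 0], "turn": [0, 0, -2.5]}, {"travel": [0.016, 0.085, 0], "turn": [0, 0, -4.5]}, {"travel": [0.023, 0.125, 0], "turn": [0, 0, -6.5]}, {"travel": [0.0286, 0.161, 0], "turn": [0, 0, -8.5]}]}}

```text
time: 9.25
position: [0.5139, 0.0284, 0.0777]
tool_rot: [3.134, 0.2, 0.0]
ft_force: [0.5, 0.4, -1.3]
grip_width: 0.112
grip_force: 40.0
```

Call:
{"method": "step_arm", "body": {"commands": [{"travel": [0.001, 0.038, 0], "turn": [0, 0, -2]}, {"travel": [0.002, 0.078, 0], "turn": [0, 0, -4]}, {"travel": [0.003, 0.118, 0], "turn": [0, 0, -6]}, {"travel": [0.004, 0.15, 0], "turn": [0, 0, -7.8]}, {"travel": [0.0044, 0.1638, 0], "turn": [0, 0, -8.5]}]}}

```text
time: 9.75
position: [0.5387, -0.1361, 0.0774]
tool_rot: [3.111, 0.424, -0.001]
ft_force: [-1.4, 0.1, -1.0]
grip_width: 0.111
grip_force: 40.0
```

Call:
{"method": "step_arm", "body": {"commands": [{"travel": [0, 0, 0], "turn": [0, 0, 0]}, {"travel": [0, 0, 0], "turn": [0, 0, 0]}, {"travel": [0, 0, 0], "turn": [0, 0, 0]}, {"travel": [0, 0, 0], "turn": [0, 0, 0]}]}}

```text
time: 10.15
position: [0.5391, -0.1296, 0.0777]
tool_rot: [-3.111, -0.435, -0.0]
ft_force: [0.4, 0.5, -1.5]
grip_width: 0.114
grip_force: 40.0
```

```bash
python3 - <<'E'
from h import *
s=ctrl.get_state();print(s["time"],s["position"],s["tool_rot"],s["ft_force"],s["torque"],s["grip_width"],s["joint_positions"].round(2))
c,im=grab("wrist","w6");import pickle;pickle.dump(c,open("w6.pkl","wb"))
cv2.imwrite("pics/c6.png",cv2.resize(im[80:250,160:370],None,fx=3.5,fy=3.5,interpolation=2))
E
```

```text
10.15 [ 0.53905361 -0.12961954  0.07774459] [-3.11124814e+00 -4.34540865e-01 -2.13729198e-05] [ 0.43231712  0.53019203 -1.51848338] [0.00794682 0.05783583 0.00990065] 0.11431061521948566 [ 0.7   0.27 -0.59  1.82  0.17  1.1  -1.24]
```

View pics/c6.png

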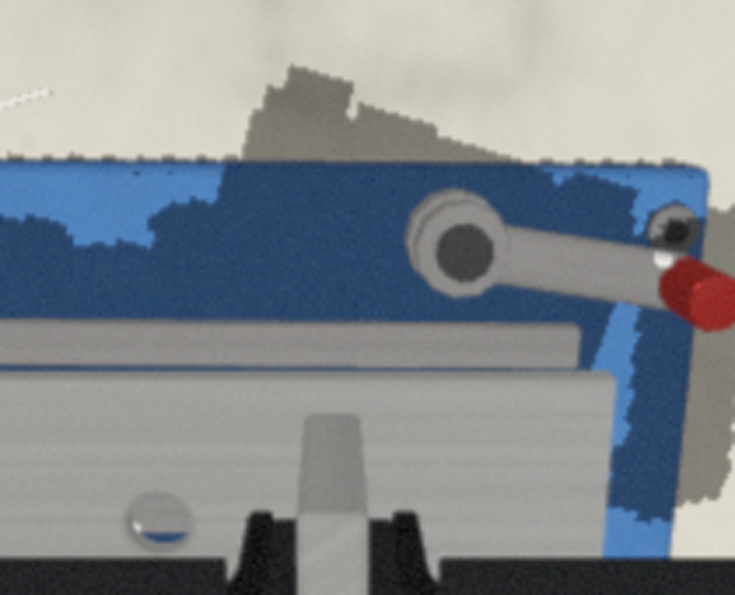

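The crop shows the bracket level in the gripper, its hole at crop (159,521) and its far edge at row 372. The far rail's outer edge is at row 320, the keeper's pivot at (464,252) and the knob at (705,295). These give the bracket's alignment in the hand.

```bash
python3 - <<'E'
from h import *
import pickle;c=pickle.load(open("w6.pkl","rb"))
q=lambda u,v:(160+u/3.5,80+v/3.5)
s=ctrl.get_state();p=np.array(s["position"]);h=2*np.arctan2(s["tool_rot"][1],s["tool_rot"][0]);print(s["time"],p,"heading",np.degrees(h)%360)
h=h%(2*np.pi);X=np.array([np.cos(h),np.sin(h)]);Y=np.array([-np.sin(h),np.cos(h)])
def loc(n,px,z):
    w=ray(c,[q(*px)],z)[0,:2];print(n,"world",w.round(4),"rel TCP (x,y of bracket axes) mm",((w-p[:2])@np.c_[X,Y]*1000).round(1))
loc("hole",(159,521),.076);loc("edge L",(10,373),.070);loc("edge R",(612,376),.070);loc("tail near",(604,550),.076);loc("web R",(367,545),.123);loc("web L",(298,545),.123)
loc("rail L",(5,321),.018);loc("rail R",(575,325),.018);loc("railend",(578,345),.018);loc("plate far L",(10,160),.012);loc("plate far R",(690,165),.012);loc("corner R lower",(672,550),.012);loc("pivot",(464,252),.036);loc("knob",(713,303),.054)
E
```

```text
10.2 [ 0.5390573  -0.12992262  0.07775329] heading 15.881419906748135
hole world [ 0.5305 -0.0981] rel TCP (x,y of bracket axes) mm [ 0.5 32.9]
edge L world [ 0.5486 -0.0651] rel TCP (x,y of bracket axes) mm [27.  59.7]
edge R world [ 0.5781 -0.1704] rel TCP (x,y of bracket axes) mm [ 26.4 -49.6]
tail near world [ 0.5474 -0.1785] rel TCP (x,y of bracket axes) mm [ -5.2 -49. ]
web R world [ 0.5564 -0.1286] rel TCP (x,y of bracket axes) mm [17.  -3.5]
web L world [ 0.5538 -0.1196] rel TCP (x,y of bracket axes) mm [17.   5.9]
rail L world [ 0.5424 -0.05  ] rel TCP (x,y of bracket axes) mm [25.1 76. ]
rail R world [ 0.5773 -0.1756] rel TCP (x,y of bracket axes) mm [ 24.2 -54.4]
railend world [ 0.573  -0.1778] rel TCP (x,y of bracket axes) mm [ 19.5 -55.4]
plate far L world [ 0.5773 -0.0426] rel TCP (x,y of bracket axes) mm [60.7 73.5]
plate far R world [ 0.6181 -0.1898] rel TCP (x,y of bracket axes) mm [ 59.7 -79.2]
corner R lower world [ 0.5287 -0.2199] rel TCP (x,y of bracket axes) mm [-34.6 -83.8]
pivot world [ 0.5883 -0.1431] rel TCP (x,y of bracket axes) mm [ 43.8 -26.1]
knob world [ 0.5941 -0.1895] rel TCP (x,y of bracket axes) mm [ 36.7 -72.4]
```

In the hand, the bracket's long edge and the rail's outer edge agree in x and in yaw. The hole sits about 1.8 mm past the pin in y. I correct that and come down to just above the pin.

Call:
{"method": "step_arm", "body": {"commands": [{"travel": [0, 0.0018, 0.01], "turn": [0, 0, 0.3]}, {"travel": [0, 0.0018, 0.022], "turn": [0, 0, 0.3]}, {"travel": [0, 0.0018, 0.031], "turn": [0, 0, 0.3]}, {"travel": [0, 0.0018, 0.035], "turn": [0, 0, 0.3]}, {"travel": [0, 0.0018, 0.035], "turn": [0, 0, 0.3]}]}}

```text
time: 10.7
position: [0.5387, -0.1328, 0.0414]
tool_rot: [-3.112, -0.423, 0.003]
ft_force: [-1.2, 0.5, -1.0]
grip_width: 0.111
grip_force: 40.0
```

Call:
{"method": "step_arm", "body": {"commands": [{"travel": [0, 0, 0], "turn": [0, 0, 0]}, {"travel": [0, 0, 0.001], "turn": [0, 0, 0]}, {"travel": [0, 0, 0.002], "turn": [0, 0, 0]}, {"travel": [0, 0, 0.003], "turn": [0, 0, 0]}, {"travel": [0, 0, 0.003], "turn": [0, 0, 0]}]}}

```text
time: 11.2
position: [0.5395, -0.1331, 0.0396]
tool_rot: [3.113, 0.422, -0.0]
ft_force: [-0.8, -0.3, -1.1]
grip_width: 0.11
grip_force: 40.0
```

Call:
{"method": "step_arm", "body": {"commands": [{"travel": [0.0005, -0.0015, 0], "turn": [0, 0, 0]}, {"travel": [0.0005, -0.0015, 0], "turn": [0, 0, 0]}, {"travel": [0.0005, -0.0015, 0], "turn": [0, 0, 0]}, {"travel": [0.0005, -0.0015, 0.0007], "turn": [0, 0, 0]}, {"travel": [0.0005, -0.0015, 0.0015], "turn": [0, 0, 0]}]}}

```text
time: 11.7
position: [0.5396, -0.1316, 0.0381]
tool_rot: [3.113, 0.422, 0.0]
ft_force: [-0.4, -0.6, -1.4]
grip_width: 0.112
grip_force: 40.0
```

Call:
{"method": "step_arm", "body": {"commands": [{"travel": [0, 0, 0.0005], "turn": [0, 0, 0]}, {"travel": [0, 0, 0.001], "turn": [0, 0, 0]}, {"travel": [0, 0, 0.001], "turn": [0, 0, 0]}, {"travel": [0, 0, 0.001], "turn": [0, 0, 0]}]}}

```text
time: 12.1
position: [0.5396, -0.1315, 0.0371]
tool_rot: [3.113, 0.422, 0.0]
ft_force: [0.1, -0.9, -1.5]
grip_width: 0.113
grip_force: 40.0
```

Call:
{"method": "step_arm", "body": {"commands": [{"travel": [0, 0, 0.0005], "turn": [0, 0, 0]}, {"travel": [0, 0, 0.001], "turn": [0, 0, 0]}, {"travel": [0, 0, 0.001], "turn": [0, 0, 0]}]}}

```text
time: 12.4
position: [0.5395, -0.1315, 0.036]
tool_rot: [3.113, 0.423, -0.0]
ft_force: [0.9, -0.1, -2.1]
grip_width: 0.113
grip_force: 40.0
```

Call:
{"method": "step_arm", "body": {"commands": [{"travel": [0, 0, 0.0005], "turn": [0, 0, 0]}, {"travel": [0, 0, 0.001], "turn": [0, 0, 0]}, {"travel": [0, 0, 0.001], "turn": [0, 0, 0]}]}}

```text
time: 12.7
position: [0.5395, -0.1315, 0.035]
tool_rot: [3.113, 0.423, -0.0]
ft_force: [-0.8, -0.1, -1.3]
grip_width: 0.112
grip_force: 40.0
```

Call:
{"method": "step_arm", "body": {"commands": [{"travel": [0, 0, 0.0005], "turn": [0, 0, 0]}, {"travel": [0, 0, 0.001], "turn": [0, 0, 0]}, {"travel": [0, 0, 0.001], "turn": [0, 0, 0]}]}}

```text
time: 13.0
position: [0.5395, -0.1315, 0.034]
tool_rot: [3.113, 0.423, -0.0]
ft_force: [0.4, 0.2, -2.7]
grip_width: 0.11
grip_force: 40.0
```

The bracket is below the nose's top with no contact force, so the hole is over the pin. I continue down gently.

Call:
{"method": "step_arm", "body": {"commands": [{"travel": [0, 0, 0.0005], "turn": [0, 0, 0]}, {"travel": [0, 0, 0.001], "turn": [0, 0, 0]}, {"travel": [0, 0, 0.0015], "turn": [0, 0, 0]}, {"travel": [0, 0, 0.0015], "turn": [0, 0, 0]}]}}

```text
time: 13.4
position: [0.5394, -0.1316, 0.0325]
tool_rot: [3.113, 0.422, -0.001]
ft_force: [-0.1, 0.3, -0.6]
grip_width: 0.116
grip_force: 40.0
```

Call:
{"method": "step_arm", "body": {"commands": [{"travel": [0, 0, 0.0005], "turn": [0, 0, 0]}, {"travel": [0, 0, 0.001], "turn": [0, 0, 0]}, {"travel": [0, 0, 0.0015], "turn": [0, 0, 0]}, {"travel": [0, 0, 0.0015], "turn": [0, 0, 0]}]}}

```text
time: 13.8
position: [0.5395, -0.1316, 0.031]
tool_rot: [3.113, 0.422, -0.0]
ft_force: [-1.1, -0.3, -1.8]
grip_width: 0.112
grip_force: 40.0
```

Call:
{"method": "step_arm", "body": {"commands": [{"travel": [0, 0, 0.0005], "turn": [0, 0, 0]}, {"travel": [0, 0, 0.001], "turn": [0, 0, 0]}, {"travel": [0, 0, 0.002], "turn": [0, 0, 0]}, {"travel": [0, 0, 0.002], "turn": [0, 0, 0]}]}}

```text
time: 14.2
position: [0.5394, -0.1316, 0.029]
tool_rot: [3.113, 0.422, -0.0]
ft_force: [-1.3, -0.7, -1.4]
grip_width: 0.112
grip_force: 40.0
```

Call:
{"method": "step_arm", "body": {"commands": [{"travel": [0, 0, 0.0005], "turn": [0, 0, 0]}, {"travel": [0, 0, 0.001], "turn": [0, 0, 0]}, {"travel": [0, 0, 0.0015], "turn": [0, 0, 0]}, {"travel": [0, 0, 0.0015], "turn": [0, 0, 0]}]}}

```text
time: 14.6
position: [0.5394, -0.1316, 0.0275]
tool_rot: [3.113, 0.422, -0.0]
ft_force: [-2.1, -1.2, -0.6]
grip_width: 0.11
grip_force: 40.0
```

Call:
{"method": "step_arm", "body": {"commands": [{"travel": [0, 0, 0.0005], "turn": [0, 0, 0]}, {"travel": [0, 0, 0.001], "turn": [0, 0, 0]}, {"travel": [0, 0, 0.001], "turn": [0, 0, 0]}]}}

```text
time: 14.9
position: [0.5395, -0.1316, 0.0265]
tool_rot: [3.113, 0.422, -0.0]
ft_force: [-2.5, -2.0, -1.2]
grip_width: 0.107
grip_force: 40.0
```

Call:
{"method": "step_arm", "body": {"commands": [{"travel": [0, 0, 0.0003], "turn": [0, 0, 0]}, {"travel": [0, 0, 0.0006], "turn": [0, 0, 0]}, {"travel": [0, 0, 0.0006], "turn": [0, 0, 0]}]}}

```text
time: 15.2
position: [0.5396, -0.1316, 0.026]
tool_rot: [3.113, 0.423, -0.0]
ft_force: [-1.7, -2.0, -0.6]
grip_width: 0.111
grip_force: 40.0
```

Call:
{"method": "step_arm", "body": {"commands": [{"travel": [0, 0, 0.0003], "turn": [0, 0, 0]}, {"travel": [0, 0, 0.0004], "turn": [0, 0, 0]}, {"travel": [0, 0, 0.0004], "turn": [0, 0, 0]}]}}

```text
time: 15.5
position: [0.5395, -0.1315, 0.0257]
tool_rot: [3.113, 0.423, -0.0]
ft_force: [-1.6, -0.3, 1.3]
grip_width: 0.113
grip_force: 40.0
```

The bracket has reached the rails: z is as expected and Fz is rising. I release it, rise, and look at the result numerically.

Call:
{"method": "step_arm", "body": {"commands": [{"travel": [0, 0, 0.0002], "turn": [0, 0, 0]}, {"travel": [0, 0, 0.0002], "turn": [0, 0, 0]}]}}

```text
time: 15.7
position: [0.5395, -0.1315, 0.0257]
tool_rot: [3.113, 0.423, -0.0]
ft_force: [-3.0, -1.0, 3.1]
grip_width: 0.111
grip_force: 40.0
```

Call:
{"method": "step_arm", "body": {"commands": [{"travel": [0, 0, 0], "turn": [0, 0, 0]}, {"travel": [0, 0, 0], "turn": [0, 0, 0]}, {"travel": [0, 0, 0], "turn": [0, 0, 0]}, {"travel": [0, 0, 0], "turn": [0, 0, 0]}, {"travel": [0, 0, 0], "turn": [0, 0, 0]}], "gripper": 0.6}}

```text
time: 16.2
position: [0.5398, -0.1314, 0.0254]
tool_rot: [-3.113, -0.423, -0.001]
ft_force: [0.3, 0.4, -0.4]
grip_width: 0.48
grip_force: 0.0
```

Call:
{"method": "step_arm", "body": {"commands": [{"travel": [0, 0, 0], "turn": [0, 0, 0]}, {"travel": [0, 0, -0.02], "turn": [0, 0, 0]}, {"travel": [0, 0, -0.05], "turn": [0, 0, 0]}, {"travel": [0, 0, -0.08], "turn": [0, 0, 0]}, {"travel": [0, 0, -0.1], "turn": [0, 0, 0]}]}}

```text
time: 16.7
position: [0.5406, -0.1315, 0.1277]
tool_rot: [3.112, 0.423, 0.004]
ft_force: [0.5, -0.4, -0.1]
grip_width: 0.598
grip_force: 0.0
```

Call:
{"method": "step_arm", "body": {"commands": [{"travel": [0, 0, -0.04], "turn": [0, 0, 0]}, {"travel": [0, 0, -0.08], "turn": [0, 0, 0]}, {"travel": [0, 0, -0.08], "turn": [0, 0, 0]}, {"travel": [0, 0, -0.08], "turn": [0, 0, 0]}, {"travel": [0, 0, -0.08], "turn": [0, 0, 0]}]}}

```text
time: 17.2
position: [0.5388, -0.1314, 0.2042]
tool_rot: [-3.112, -0.422, 0.003]
ft_force: [-0.0, 1.1, -1.3]
grip_width: 0.601
grip_force: 0.0
```

```bash
python3 - <<'E'
from h import *
s=ctrl.get_state();print(s["time"],s["position"],s["tool_rot"],s["qd"].round(3),s["grip_width"])
c,im=grab("wrist","w7");import pickle;pickle.dump(c,open("w7.pkl","wb"))
hsv=cv2.cvtColor(im,cv2.COLOR_BGR2HSV)
F=np.radians(15.6);R=np.array([[np.cos(F),-np.sin(F)],[np.sin(F),np.cos(F)]]);o=np.array([.5354,-.1204])
W=lambda p:np.r_[o+R@np.array(p[:2])/1000,p[2]/1000]
yp=20.5
pts={"hole/pin":(0,yp,30),"hole":(0,yp,24),"webtopF":(22,yp-32,71),"webtopN":(-22,yp-32,71),"tailF":(28,yp-82,24),"tailN":(-28,yp-82,24),"headF":(28,yp+36,24),"headN":(-28,yp+36,24)}
for k,v in pts.items():print(k,proj(c,[W(v)])[0].round(1))
g=hsv[...,2];S=hsv[...,1]
u,v=proj(c,[W((0,yp,24))])[0].astype(int)
print("V/S around hole rows");[print(r,[f"{a}/{b}" for a,b in zip(g[r,u-10:u+11:2],S[r,u-10:u+11:2])]) for r in range(v-8,v+9,2)]
br=cv2.inRange(hsv[v-10:v+11,u-14:u+15],(12,90,60),(35,255,255));q=np.argwhere(br)[:,::-1]+[u-14,v-10];print("brass",len(q));
if len(q):print(R.T@(ray(c,[q.mean(0)],.030)[0,:2]-o)*1000)
red=cv2.inRange(hsv,(0,120,60),(8,255,255))|cv2.inRange(hsv,(172,120,60),(180,255,255))
ku,kv=proj(c,[W((38.6,-82,50))])[0].astype(int);q=np.argwhere(red[kv-15:kv+16,ku-15:ku+16])[:,::-1]+[ku-15,kv-15];print("knob fx",len(q),R.T@(ray(c,[q.mean(0)],.05)[0,:2]-o)*1000)
# plate edges along tail / head/ sides: non-blue mask
b=cv2.inRange(hsv,(100,110,40),(125,255,255))
for nm,p0,p1 in(("tail",(-10,yp-60,24),(-10,yp-100,24)),("tail2",(8,yp-60,24),(8,yp-100,24)),("head",(0,yp+20,24),(0,yp+60,24)),("far@-20",(15,-20,24),(40,-20,24)),("far@35",(15,35,24),(40,35,24)),("near35",(-15,35,24),(-40,35,24)),("near-20",(-15,-20,24),(-40,-20,24))):
    t=np.linspace(0,1,81);L=np.array([np.array(p0)+(np.array(p1)-np.array(p0))*a for a in t]);px=np.array([proj(c,[W(l)])[0] for l in L]);vals=cv2.remap(b,px[:,0].astype(np.float32),px[:,1].astype(np.float32),1).ravel()
    i=np.argmax(vals>127);print(nm,L[i][:2] if vals[i]>127 else None)
E
```

```text
17.2 [ 0.53876789 -0.13144974  0.20416905] [-3.11242014e+00 -4.22350404e-01  3.02261415e-03] [-0.002  0.01   0.003  0.01  -0.001  0.     0.002] 0.6009423439444443
hole/pin [228.6 171.6]
hole [229.  170.5]
webtopF [255.7 159.3]
webtopN [255.8 199.9]
tailF [298.2 147. ]
tailN [296.4 192.7]
headF [197.7 147.3]
headN [200.3 192.9]
V/S around hole rows
162 ['164/6', '162/6', '160/6', '161/6', '161/5', '160/5', '160/3', '159/5', '159/5', '160/3', '160/5']
164 ['158/6', '159/5', '160/5', '158/6', '156/7', '156/5', '160/6', '159/5', '158/5', '159/6', '159/5']
166 ['160/6', '159/5', '159/8', '126/6', '101/53', '111/76', '128/28', '159/6', '159/6', '158/3', '161/6']
168 ['161/6', '161/5', '151/5', '92/44', '126/123', '131/125', '122/121', '128/18', '160/3', '162/6', '162/6']
170 ['162/6', '162/11', '147/5', '127/104', '149/127', '151/128', '135/123', '117/50', '160/5', '161/8', '162/8']
172 ['160/5', '160/5', '154/5', '147/104', '153/130', '151/128', '147/127', '136/19', '162/6', '161/6', '161/5']
174 ['158/5', '158/6', '155/5', '151/54', '152/124', '152/122', '148/81', '155/5', '156/5', '158/5', '156/3']
176 ['159/6', '157/5', '158/6', '159/8', '159/21', '156/25', '157/10', '159/5', '158/6', '161/8', '160/6']
178 ['159/3', '159/6', '158/5', '159/3', '159/5', '159/3', '161/6', '160/5', '157/3', '158/5', '160/3']
brass 56
[ 1.18317201 20.432252  ]
knob fx 115 [ 38.68260069 -82.1712321 ]
tail [-10.  -62.5]
tail2 [  8.  -61.5]
head [ 0. 60.]
far@-20 [ 30. -20.]
far@35 [30. 35.]
near35 [-28.75  35.  ]
near-20 [-29.0625 -20.    ]
```

The brass pin now shows through the hole at fixture (1.2, 20.4) and the tail edge is at y = -62, as expected, so the bracket is seated. Before the keeper move I check where the rear shelf leg is.

```bash
python3 - <<'E'
from h import *
import pickle
F=np.radians(15.6);R=np.array([[np.cos(F),-np.sin(F)],[np.sin(F),np.cos(F)]]);o=np.array([.5354,-.1204])
c=pickle.load(open("w1.pkl","rb"))
for p in((303,28),(335,40),(375,0)):w=ray(c,[p],0)[0,:2];print("w1 leg",p,w,R.T@(w-o)*1000)
t=cam("top")
for p in((284,154),(299,154),(290,105)):w=ray(t,[p],0)[0,:2];print("top leg",p,w,R.T@(w-o)*1000)
for z in(0,.1,.2,.4):print(z,ray(t,[(300,110)],z)[0])
im=cv2.imread("pics/w1.png");print(cv2.cvtColor(im,cv2.COLOR_BGR2GRAY)[0:48:4,300:380:6])
E
```

```text
w1 leg (303, 28) [ 0.71914117 -0.12876898] [174.72203442 -57.47232659]
w1 leg (335, 40) [ 0.71734929 -0.17232207] [161.28386902 -98.93916512]
w1 leg (375, 0) [ 0.77298898 -0.20411812] [ 206.32334605 -144.52654096]
top leg (284, 154) [ 0.71644738 -0.12578307] [172.93044799 -53.8720064 ]
top leg (299, 154) [ 0.71644985 -0.17662407] [ 159.26067127 -102.84081052]
top leg (290, 105) [ 0.89055694 -0.14852557] [ 334.5103469  -122.59824089]
0 [ 0.87250988 -0.182757    0.        ]
0.1 [ 0.8357757  -0.17191182  0.1       ]
0.2 [ 0.79904152 -0.16106664  0.2       ]
0.4 [ 0.72557315 -0.13937628  0.4       ]
[[198 182  96  96 107 109 106 108  33  27 103 105 105 127]
 [197 112  94 107 108 107 105 108 103 102 108 108 108 198]
 [195  51  99 106 108 105 106 104 105 106 107 105 201 199]
 [195  73 103 104 107 108  88 108 108 104 109 199 200 198]
 [195 100 108 109 107 107  43 106 109 107 178 201 202 199]
 [183 104 108 108 107 107 106 107 106 132 199 201 200 202]
 [112 106 109 107  98 106 109 108 114 199 202 202 202 203]
 [ 48  70 109 109  43 108 109 110 198 200 202 204 203 203]
 [177  37  30  57 108 109 109 182 199 201 201 203 201 203]
 [199 192 170  49  36  58 101 194 199 203 204 202 203 204]
 [202 197 199 193 175  47  35 196 201 202 203 203 202 204]
 [202 202 200 198 192 198 190 199 200 203 203 204 204 202]]
```

The leg's front face is at world x ≈ 0.717. With the tool turned 90° its body reaches about x = 0.70 at the knob, so it clears. I turn in place at this height, then go to the knob.

Call:
{"method": "step_arm", "body": {"commands": [{"travel": [0, 0, 0], "turn": [0, 0, -7.5]}, {"travel": [0, 0, 0], "turn": [0, 0, -15]}, {"travel": [0, 0, 0], "turn": [0, 0, -22.5]}, {"travel": [0, 0, 0], "turn": [0, 0, -30]}, {"travel": [0, 0, 0], "turn": [0, 0, -30]}], "gripper": 0.35}}

```text
time: 17.75
position: [0.5388, -0.1313, 0.2039]
tool_rot: [-2.896, -1.214, 0.003]
ft_force: [-1.1, 0.3, -0.2]
grip_width: 0.365
grip_force: 0.0
```

Call:
{"method": "step_arm", "body": {"commands": [{"travel": [0, 0, 0], "turn": [0, 0, -7.5]}, {"travel": [0, 0, 0], "turn": [0, 0, -15]}, {"travel": [0, 0, 0], "turn": [0, 0, -22.5]}, {"travel": [0, 0, 0], "turn": [0, 0, -30]}, {"travel": [0, 0, 0], "turn": [0, 0, -30]}]}}

```text
time: 18.25
position: [0.5391, -0.1314, 0.2045]
tool_rot: [-2.486, -1.918, 0.001]
ft_force: [0.2, -0.7, -0.5]
grip_width: 0.355
grip_force: 0.0
```

Call:
{"method": "step_arm", "body": {"commands": [{"travel": [0, 0, 0], "turn": [0, 0, -7.5]}, {"travel": [0, 0, 0], "turn": [0, 0, -15]}, {"travel": [0, 0, 0], "turn": [0, 0, -22.5]}, {"travel": [0, 0, 0], "turn": [0, 0, -30]}, {"travel": [0, 0, 0], "turn": [0, 0, -30]}]}}

```text
time: 18.75
position: [0.5393, -0.1315, 0.2049]
tool_rot: [-1.907, -2.495, 0.0]
ft_force: [-0.2, 0.1, 0.5]
grip_width: 0.347
grip_force: 0.0
```

```bash
cat >> h.py <<'E'
F=np.radians(15.6);RF=np.array([[np.cos(F),-np.sin(F)],[np.sin(F),np.cos(F)]]);O=np.array([.5354,-.1204])
def plan(pts):
    s=ctrl.get_state();T=Ro.from_rotvec(s["tool_rot"]).as_matrix();p=np.array(s["position"])
    print(round(s["time"],2),p.round(4),"tool x in fixture deg",np.degrees(np.arctan2(T[1,0],T[0,0])-F).round(2),"fixture xy",(RF.T@(p[:2]-O)*1000).round(1),s["joint_positions"].round(2))
    for q in pts:
        w=np.r_[O+RF@np.array(q[:2])/1000,q[2]/1000];print(q,"world",w.round(4),"travel",(T.T@(w-p)).round(4))
E
python3 - <<'E'
from h import *
plan([(38.7,-82.2,110),(38.7,-82.2,25)])
E
```

```text
18.75 [ 0.5393 -0.1315  0.2049] tool x in fixture deg 89.61 fixture xy [  0.8 -11.7] [ 0.86  0.18 -0.74  1.67  0.13  1.34  0.36]
(38.7, -82.2, 110) world [ 0.5948 -0.1892  0.11  ] travel [-0.0703  0.0385  0.0948]
(38.7, -82.2, 25) world [ 0.5948 -0.1892  0.025 ] travel [-0.0703  0.0385  0.1798]
```

Call:
{"method": "step_arm", "body": {"commands": [{"travel": [-0.02, 0.011, 0.02], "turn": [0, 0, 0]}, {"travel": [-0.05, 0.027, 0.04], "turn": [0, 0, 0]}, {"travel": [-0.07, 0.0385, 0.07], "turn": [0, 0, 0]}, {"travel": [-0.07, 0.0385, 0.095], "turn": [0, 0, 0]}, {"travel": [-0.07, 0.0385, 0.095], "turn": [0, 0, 0]}]}}

```text
time: 19.25
position: [0.5924, -0.1885, 0.1057]
tool_rot: [-1.906, -2.487, 0.003]
ft_force: [-0.7, 0.4, -0.2]
grip_width: 0.349
grip_force: 0.0
```

Call:
{"method": "step_arm", "body": {"commands": [{"travel": [0, 0, 0.025], "turn": [0, 0, 0]}, {"travel": [0, 0, 0.05], "turn": [0, 0, 0]}, {"travel": [0, 0, 0.065], "turn": [0, 0, 0]}, {"travel": [0, 0, 0.078], "turn": [0, 0, 0]}, {"travel": [0, 0, 0.085], "turn": [0, 0, 0]}]}}

```text
time: 19.75
position: [0.5953, -0.1886, 0.0252]
tool_rot: [-1.904, -2.499, 0.0]
ft_force: [-0.5, -1.0, -0.0]
grip_width: 0.349
grip_force: 0.0
```

Call:
{"method": "step_arm", "body": {"commands": [{"travel": [0, 0, 0], "turn": [0, 0, 0]}, {"travel": [0, 0, 0], "turn": [0, 0, 0]}, {"travel": [0, 0, 0], "turn": [0, 0, 0]}, {"travel": [0, 0, 0], "turn": [0, 0, 0]}, {"travel": [0, 0, 0], "turn": [0, 0, 0]}], "gripper": 0, "force": 8}}

```text
time: 20.25
position: [0.5959, -0.1892, 0.0264]
tool_rot: [1.902, 2.498, -0.0]
ft_force: [-1.8, -1.4, 2.0]
grip_width: 0.13
grip_force: 8.0
```

```bash
python3 - <<'E'
from h import *
plan([]);s=ctrl.get_state();print(s["grip_width"],s["grip_force"],s["ft_force"])
E
```

```text
20.25 [ 0.5959 -0.1892  0.0264] tool x in fixture deg 89.84 fixture xy [ 39.8 -82.5] [ 0.78  0.5  -0.65  1.69  0.34  1.07  0.29]
0.1299648300179967 8.00054982304573 [-1.76246002 -1.42994913  1.98964639]
```

The knob is pinched at 11.3 mm opening. Now I swing it along its arc.

Call:
{"method": "step_arm", "body": {"commands": [{"travel": [0.0012, -0.006, 0], "turn": [0, 0, 0]}, {"travel": [0.003, -0.011, 0], "turn": [0, 0, 0]}, {"travel": [0.0086, -0.0214, 0], "turn": [0, 0, 0]}, {"travel": [0.0167, -0.0302, 0], "turn": [0, 0, 0]}, {"travel": [0.0267, -0.0367, 0], "turn": [0, 0, 0]}]}}

```text
time: 20.75
position: [0.5527, -0.173, 0.0259]
tool_rot: [1.903, 2.498, 0.0]
ft_force: [3.2, -0.8, 1.5]
grip_width: 0.131
grip_force: 8.0
```

Call:
{"method": "step_arm", "body": {"commands": [{"travel": [0.0055, -0.0023, 0], "turn": [0, 0, 0]}, {"travel": [0.0114, -0.0038, 0], "turn": [0, 0, 0]}, {"travel": [0.017, -0.0046, 0], "turn": [0, 0, 0]}, {"travel": [0.021, -0.0048, 0], "turn": [0, 0, 0]}, {"travel": [0.0225, -0.0048, 0], "turn": [0, 0, 0]}]}}

```text
time: 21.25
position: [0.5416, -0.152, 0.0256]
tool_rot: [-1.901, -2.5, 0.002]
ft_force: [0.6, -1.7, 5.6]
grip_width: 0.131
grip_force: 8.0
```

```bash
python3 - <<'E'
from h import *
plan([(-2,-36,26)]);s=ctrl.get_state();print(s["grip_width"],s["grip_force"],s["ft_force"])
E
```

```text
21.25 [ 0.5416 -0.152   0.0256] tool x in fixture deg 89.89 fixture xy [ -2.5 -32.1] [ 0.82  0.38 -0.69  1.84  0.28  1.02  0.28]
(-2, -36, 26) world [ 0.5432 -0.1556  0.026 ] travel [-0.0039  0.0005 -0.0004]
0.13113114910491003 8.000416159629822 [ 0.60946914 -1.68978392  5.60872816]
```

Call:
{"method": "step_arm", "body": {"commands": [{"travel": [0, 0, 0], "turn": [0, 0, 0]}, {"travel": [0, 0, 0], "turn": [0, 0, 0]}, {"travel": [0, 0, 0], "turn": [0, 0, 0]}, {"travel": [0, 0, 0], "turn": [0, 0, 0]}, {"travel": [0, 0, 0], "turn": [0, 0, 0]}], "gripper": 0.3}}

```text
time: 21.75
position: [0.5419, -0.1521, 0.0251]
tool_rot: [-1.902, -2.499, 0.0]
ft_force: [-0.2, 0.2, 0.2]
grip_width: 0.291
grip_force: 0.0
```

Call:
{"method": "step_arm", "body": {"commands": [{"travel": [0, 0, -0.02], "turn": [0, 0, 0]}, {"travel": [0, 0, -0.05], "turn": [0, 0, 0]}, {"travel": [0, 0, -0.09], "turn": [0, 0, 0]}, {"travel": [0, 0, -0.13], "turn": [0, 0, 0]}, {"travel": [0, 0, -0.17], "turn": [0, 0, 0]}]}}

```text
time: 22.25
position: [0.5419, -0.1521, 0.1969]
tool_rot: [-1.902, -2.5, 0.0]
ft_force: [-0.3, -0.7, 0.0]
grip_width: 0.304
grip_force: 0.0
```

Call:
{"method": "step_arm", "body": {"commands": [{"travel": [0, 0, 0], "turn": [0, 0, 0]}, {"travel": [0, 0, 0], "turn": [0, 0, 0]}, {"travel": [0, 0, 0], "turn": [0, 0, 0]}]}}

```text
time: 22.55
position: [0.5413, -0.1523, 0.1941]
tool_rot: [-1.901, -2.498, 0.001]
ft_force: [-0.0, 0.6, -0.1]
grip_width: 0.298
grip_force: 0.0
```

```bash
python3 - <<'E'
from h import *
plan([]);s=ctrl.get_state();print(s["grip_width"],s["ft_force"],s["qd"].round(3))
W=lambda p:np.r_[O+RF@np.array(p[:2])/1000,p[2]/1000]
for n in("wrist","top","scene"):
    c,im=grab(n,"e_"+n);hsv=cv2.cvtColor(im,cv2.COLOR_BGR2HSV)
    red=cv2.inRange(hsv,(0,120,50),(8,255,255))|cv2.inRange(hsv,(172,120,50),(180,255,255));br=cv2.inRange(hsv,(12,90,60),(35,255,255))
    for nm,m,p,z,r in(("knob",red,(-2,-36,48),.048,16),("brass",br,(0,20.5,30),.03,10)):
        u,v=proj(c,[W(p)])[0].astype(int);q=np.argwhere(m[max(v-r,0):v+r,max(u-r,0):u+r])[:,::-1]+[max(u-r,0),max(v-r,0)]
        print(n,nm,"expect px",u,v,len(q),(RF.T@(ray(c,[q.mean(0)],z)[0,:2]-O)*1000).round(1) if len(q) else None)
    if n=="wrist":
        b=cv2.inRange(hsv,(100,110,40),(125,255,255))
        for nm,p0,p1 in(("tail-10",(-10,-45,24),(-10,-80,24)),("tail10",(10,-45,24),(10,-80,24)),("head",(0,45,24),(0,80,24)),("far0",(15,0,24),(40,0,24)),("far45",(15,45,24),(40,45,24)),("near45",(-15,45,24),(-40,45,24)),("near-50",(-15,-50,24),(-40,-50,24))):
            L=np.linspace(p0,p1,141);px=np.array([proj(c,[W(l)])[0] for l in L]).astype(np.float32);vals=cv2.remap(b,px[:,0],px[:,1],1).ravel();i=np.argmax(vals>127);print(nm,L[i][:2] if vals[i]>127 else None)
E
```

```text
22.55 [ 0.5413 -0.1523  0.1941] tool x in fixture deg 89.85 fixture xy [ -2.9 -32.3] [ 0.88  0.21 -0.75  1.66  0.15  1.33  0.38]
0.2982294018821804 [-0.03732408  0.62369199 -0.14107619] [-0.001  0.012  0.001  0.008 -0.001 -0.001  0.   ]
wrist knob expect px 256 181 111 [ -2.8 -34.2]
wrist brass expect px 257 128 54 [-0.5 21.6]
tail-10 [-10.  -61.5]
tail10 [ 10.  -61.5]
head [ 0.   62.25]
far0 [29.46428571  0.        ]
far45 [29.46428571 45.        ]
near45 [-28.92857143  45.        ]
near-50 [-28.75 -50.  ]
top knob expect px 294 202 0 None
top brass expect px 277 207 3 [ 0.5 21.1]
scene knob expect px 275 184 0 None
scene brass expect px 269 196 4 [-0.4 27.8]
```

The knob is at (-2.8, -34.2), against (-2, -36) when closed, so the keeper is at its stop. The pin is in the hole, the bracket is square, and the tail edge is at -61.5 mm. The arm is clear.

```bash
python3 -c "
from bench import ctrl
print(ctrl.close_job())"
```

```text
the job is handed in; nothing more can be done
None
```

The bracket sits flat and square over the pin with the keeper closed at its stop, and the job is handed in at about 23 s; my first grasp closed on air because the fingertips measured about 30 mm shorter than specified, and no verdict was shown.

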